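# Unpin the slicer's hand guard, park the pin and close the guard

### The arm

A 6-joint arm with a two-finger parallel gripper is mounted at the origin on the work surface. World frame = base frame: x ahead of the robot, y to its left, z up, the work surface at z = 0. Lengths are in m, angles in rad, forces in N, time in s.
With the tool pointing down it reaches from about 0.35 to 0.85 m from the base axis. Payload 8.1 kg.
Tool frame: the origin (TCP) lies at the very end of the fingers, on their centre line; the grasp point (between the pads) lies 19 mm behind it; z points along the fingers, y is the direction in which the jaws open and shut (so a half turn about z gives the same grasp; the last joint's range is limited). The gripper opens to 93 mm and grips with 3 to 60 N. Pads are 15 mm wide; open, the fingers measure 128 mm over their backs; the gripper's body (75 mm by 188 mm) begins 65 mm behind the grasp point.
Start: joints at [1.044, 0.13, 1.488, -0, 1.523, -0.085], TCP at [0.257, 0.542, 0.219] pointing down, gripper open.
Joint ranges: [-2.96, 2.96], [-0.89, 2.26], [0.02, 2.5], [-1.34, 4.48], [0, 2.73], [-2.66, 2.66]. Speed limits (rad/s): [2.39, 2.39, 2.79, 3.14, 3.14, 3.14].

### API

Orientations are given as a rotation vector (axis times angle).
In Python, from plant import * gives the robot as it stands.
- The arm moves only by the tool apply_moves, never from a script. Its argument "commands" is one flat list of numbers, 7 for each row, row after row: the shift along the world's x, y, z in cm, then the turn, a rotation vector about the world's x, y, z in rad, then the finger opening in cm, from 0 to 9.3. A call has 1 to 8 rows; each row shifts and turns the pose as measured when the row begins; what a row does not reach is not made up. A row lasts 1/8 s, in which the tool goes at most 62.5 mm and 10.7 degrees, less where a joint would pass 70% of its speed; a pose out of reach is approached as far as the arm can. A call with a gripper value outside its range is refused whole. The fingers move at their own pace and stop on an object; "squeeze" is the grip in N (left out, the last holds). Time passes only in rows, so rows that do not move let the fingers close. It gives the time, the measured TCP pose, the force and the opening at its end, in the units of the state.
- read_state(): the state, without advancing time (a new reading comes with each control period).
- read_camera(name): name is "scene" or "top" or "wrist"; returns (picture, depth): 384x512x3 uint8, blue, green, red; 384x512 float32, m along the optical axis (not along the pixel's ray), 0 where there is no reading.
- camera_model(name): a dict with "intrinsics" (3x3 intrinsics, pixels), "R" (3x3) and "t" (3): a world point X has camera coordinates R X + t. Camera axes: x right, y down, z forward; pixel columns grow to the right and rows downward; lengths in m; the calibration is good to about 2 mm. A picture is of the moment at which its call begins: read the wrist's pose just before it. camera_model takes no time and is no camera call; for the wrist camera it gives the pose at the moment of the call.
- close_job(): hands the job in, once; it reports no verdict.
Trained networks look in the newest picture that a camera, given by its name, has taken for a name from the list of things; names that differ only in an ending like _2 or _b are one class to them, and where a whole thing is asked for, a point or a joint stands for the part that bears it (a point fixed in the world has none). Each returns a list of dicts, best first, with "conf" (0 to 1); they miss things now and then, are a little off and sometimes report something else, mostly with a low value. They report only what shows in the picture. A call takes as long as a camera call.
- find_in(query, camera): "point" ([x, y, z] in m, in the coordinates of the camera as it stood for that picture, good to about 4 mm: the middle of the surface that is visible of it).
- cut_out(query, camera): "mask" (384x512 bool, what is visible of it).
- spot_point(query, camera): "point" ([x, y, z] in m, in the coordinates of the camera as it stood for that picture, good to about 4 mm: a listed point, or the origin of a listed thing).
The state is a dict: "t": time; "q": joint angles; "dq": joint speeds; "joint_torque": joint torques, N m; "tool_pos": TCP position; "orientation": TCP orientation; "force": force on the tool from outside, world axes, zero at the start; "wrist_torque": the same for the moment, N m; "opening": finger opening in m.
Only numpy, scipy, OpenCV 4.12 (cv2) and the standard library are available. Lean on these libraries where they do the work, as an engineer would, in place of code of your own. Each camera call takes 0.05 s, during which the arm holds its last target. There are 200 camera calls.

### The job

The vegetable slicer's sliding hand guard is locked open by a knurled steel pin in the sloping lug under the carrying handle. Draw the pin straight out of its bore and gently, without dropping or forcing it, hang it upright by its collar in the notch of the steel bracket on the slicer's front, clear of your fingers; then slide the guard by its black knob towards the bracket's end of the slicer, over the blade, until it clicks fully home, and let go. Leave the other things on the counter where they are.

Things in the scene. Friction and masses are not known exactly. Their poses are not given: they have to be found in the camera images.
- slicer: Fixed vegetable slicer. Light-metal bed 430 mm long (its y), bed top 50 mm above the counter, guide rails on it to 61 mm. Origin on the counter; the bed spans x -60 to +110, y -240 to +190 mm. At zero yaw its -x side faces the robot; z up.
- handle (a point): Middle of the slicer's carrying handle: 14 mm round bar parallel to slicer y, axis 229 mm above the counter at slicer x -102 mm, from y -225 to +5 mm, bent down at its ends to upright 14 mm posts at x -76 (below 160 mm). It stands above the pin and blocks a gripper that comes straight down; a tool tilted along the bore passes below it.
- bore (a point): Centre of the mouth (upper face) of the pin's bore, at slicer (-85, -110, 90) mm, in a steel lug 44 mm wide along y, 20 mm thick, on a pedestal 64 mm high (slicer x -116 to -80). The bore is 11.5 mm wide and slopes 28 degrees from vertical: out of it is (-0.469, 0, 0.883) in slicer axes, up and towards the robot. Site axes as the slicer's.
- pin: Loose steel locking pin, about 100 g. Origin at the centre of its collar's underside, +z out through the head. Shaft 10 mm diameter, z 0 to -38 mm; collar 24 mm diameter, z 0 to 4; knurled grip 18 mm diameter, z 4 to 38. At first it sits in the bore, a plain sliding fit, collar on the lug, its foot locking the guard; drawn 45 mm it is clear.
- bracket: Fixed steel bracket at the slicer's front; origin on the counter below the seat, axes as the slicer's. Level plate 6 mm thick, x -20 to +30, y -22 to +22 mm, top at 75 mm. A notch 13 mm wide runs in from the -x edge to x +7. Lips 5 mm high at x -20 to -15 keep the collar in: bring it in above 80 mm, then lower. Free below for the shaft as far as x +22.
- seat (a point): Where the collar's underside centre belongs when the pin is parked: top of the notch plate, 75 mm above the counter, 7 mm short of the notch's closed end. Axes as the bracket's.
- carriage (a joint): Travel of the white plastic hand guard along slicer +y (m): 0 pinned open, 0.090 end stop. It drags with about 2 N; a spring ball resists from about 0.073 to 0.080, so that about 10 N in all are needed there, then lets it snap home past 0.085, where it stays.
- knob (a point): On the axis of the guard's upright black knob, at gripping height (100 mm above the counter); moves with the guard. Knob 32 mm diameter, straight from 84 to 118 mm above the counter (top); guard deck top 76 mm above the counter. Axes as the slicer's.
- spoon: Wooden spoon lying on the counter in front of the slicer, 280 mm long along its x. Bystander.
- spice_pot: Ceramic spice pot, 72 mm diameter, 90 mm tall. Bystander.
- mill: Black press-button pepper mill, 60 mm diameter, 153 mm tall. Bystander.
- bowl: White bowl, 150 mm wide, 60 mm tall. Bystander.

How it is judged:
By the outcome, as a careful person would: the job done as asked, in the order asked, and still so for the second after the job is handed in, with the robot touching nothing.
It also fails if it takes over 54 s, if anything falls off the work surface, if the arm or the gripper's body presses on something with over 40 N, if the wrist force passes 120 N, or if a joint passes its speed limit or range.

## Working session

There is one attempt and no reset: what is moved stays moved. The work goes in short steps, Python scripts to look and compute and a tool call to move; the robot and the scene stay as the last step left them, time stands still between calls to the robot, and variables do not carry over. Pictures are saved under pics/ and viewed, about 8 in all and at most 12, crops included, and the job is handed in when it is done.

Besides the shell and the picture viewer there is one more tool, called by a JSON object that holds its "name" and its "arguments", one argument or row to a line. apply_moves: Moves the arm, as the interface text tells. Its arguments: {"type":"object","properties":{"commands":{"type":"array"},"squeeze":{"type":"number"}},"required":["commands"]}

```bash
mkdir -p pics; cat > h.py <<'E'
from plant import *
import numpy as np, cv2
from scipy.spatial.transform import Rotation as Ro
def w(cam,p,m=None):
    m=m or camera_model(cam); return np.array(m["R"]).T@(np.array(p)-np.array(m["t"]))
def pts(cam,names,f=None):
    for n in names:
        r=(f or spot_point)(n,cam)
        print(cam,n,[(np.round(w(cam,d["point"])*1000).tolist(),round(d["conf"],2)) for d in r[:2]])
E
python3 - <<'E'
from h import *
s=read_state();print(s["t"],s["tool_pos"],s["orientation"],s["force"],s["opening"])
ims=[]
for c in("scene","top"):
    im,d=read_camera(c);ims.append(im)
    pts(c,["slicer","bore","pin","seat","knob","handle","bracket","mill","spice_pot","bowl","spoon"])
cv2.imwrite("pics/a.png",cv2.resize(np.vstack(ims),(450*1,600+0)) if 0 else ims[0]);cv2.imwrite("pics/b.png",ims[1])
E
```

```text
0.0 [0.25623345 0.54190807 0.21759002] [-6.88133737e-01 -3.06480066e+00  2.77503011e-03] [-0.71253833 -0.62158233  0.96827433] 0.09270773961919321
scene slicer [([592.0, 140.0, 76.0], 0.42)]
scene bore [([569.0, -124.0, 85.0], 0.93)]
scene pin [([673.0, -95.0, 98.0], 0.42), ([570.0, -120.0, 93.0], 0.39)]
scene seat [([595.0, 140.0, 73.0], 0.83)]
scene knob [([675.0, -95.0, 99.0], 0.58), ([504.0, 30.0, -3.0], 0.47)]
scene handle [([550.0, -121.0, 232.0], 0.69)]
scene bracket [([592.0, 140.0, -1.0], 0.92)]
scene mill [([476.0, -366.0, -1.0], 0.92)]
scene spice_pot [([517.0, -301.0, 2.0], 0.8), ([477.0, -366.0, -2.0], 0.55)]
scene bowl [([276.0, 412.0, -2.0], 0.89)]
scene spoon [([502.0, 27.0, -3.0], 0.59), ([595.0, 145.0, 74.0], 0.59)]
top slicer [([668.0, -20.0, -1.0], 0.73)]
top bore [([571.0, -121.0, 97.0], 0.82)]
top pin [([566.0, -121.0, 94.0], 0.51)]
top seat [([591.0, 147.0, 79.0], 0.96)]
top knob [([674.0, -96.0, 102.0], 0.93)]
top handle [([551.0, -120.0, 233.0], 0.56)]
top bracket [([592.0, 143.0, -1.0], 0.57), ([550.0, -115.0, 233.0], 0.51)]
top mill [([475.0, -370.0, 2.0], 0.93)]
top spice_pot [([519.0, -297.0, -1.0], 0.91)]
top bowl [([276.0, 413.0, 4.0], 0.65)]
top spoon [([499.0, 29.0, 1.0], 0.79), ([570.0, -122.0, 95.0], 0.65)]
```

View pics/a.png

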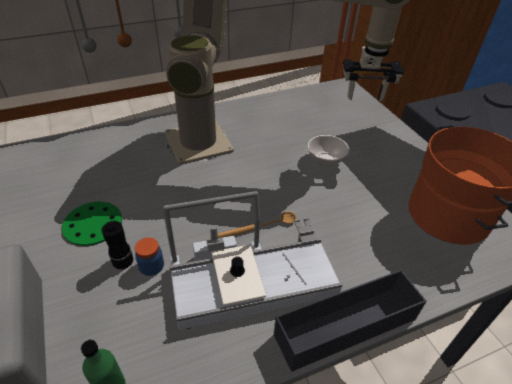

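View pics/b.png

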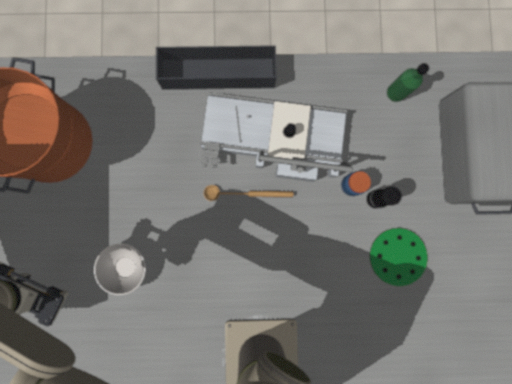

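The scene view shows the pin and lug under the handle (~214,240), the knob (237,265) and the bracket (304,227). In the top view the slicer is yawed about -5°, with the knob at (290,130) and the bracket at (211,155). I'll fit the yaw from depth and work out the target poses.

```bash
python3 - <<'E'
from h import *
for c in("top","scene"):
    m=camera_model(c);im,d=read_camera(c);K=np.array(m["intrinsics"])
    v,u=np.mgrid[:384,:512];P=np.stack([(u-K[0,2])/K[0,0]*d,(v-K[1,2])/K[1,1]*d,d],-1)
    W=(P-m["t"])@np.array(m["R"]);x,y,z=W[...,0],W[...,1],W[...,2]
    k=(d>0)&(z>.222)&(z<.25)&(x>.48)&(x<.62)&(y>-.28)&(y<.03)
    p=np.polyfit(y[k],x[k],1);print(c,"bar",k.sum(),p,np.degrees(np.arctan(p[0])),y[k].min(),y[k].max(),z[k].max())
    k=(d>0)&(z>.044)&(z<.068)&(x>.55)&(x<.85)&(y>-.3)&(y<.22)
    print("bed",k.sum(),cv2.minAreaRect(W[k][:,:2].astype(np.float32)*1000))
    k=(d>0)&(z>.07)&(z<.08)&(x>.6)&(x<.85)&(y>-.3)&(y<.22)
    print("deck",k.sum(),cv2.minAreaRect(W[k][:,:2].astype(np.float32)*1000))
    k=(d>0)&(z>.108)&(z<.125)&(x>.6)&(x<.85)&(y>-.3)&(y<.22)
    print("knobtop",k.sum(),np.median(W[k],0),W[k].min(0),W[k].max(0))
E
```

```text
top bar 515 [0.14701704 0.56785805] 8.36354281129556 -0.23671980563052716 0.0015721386294421697 0.2420426628029047
bed 6262 ((693.4336547851562, -26.63494873046875), (494.722412109375, 285.7283630371094), 89.40715789794922)
deck 1785 ((718.581787109375, 30.404678344726562), (236.70021057128906, 378.4273681640625), 0.04993966221809387)
knobtop 100 [ 0.6711433 -0.0946882  0.1188543] [ 0.65663458 -0.10919029  0.10866736] [ 0.6881265  -0.07999638  0.12402422]
scene bar 551 [0.14627908 0.57396603] 8.322151014377337 -0.2386329607922649 0.000468028771570258 0.238703384454492
bed 7851 ((699.9915771484375, -40.3416748046875), (518.4457397460938, 299.3895568847656), 89.99742126464844)
deck 2314 ((720.8668823242188, 26.868606567382812), (251.31417846679688, 377.95556640625), 1.9235697984695435)
knobtop 140 [ 0.67553308 -0.09525761  0.11732154] [ 0.60047636 -0.11177707  0.10847207] [ 0.69110672 -0.00549067  0.12484147]
```

```bash
cat >> h.py <<'E'
YAW=np.radians(-8.3); RS=Ro.from_euler("z",YAW).as_matrix()
BORE=np.array([.5705,-.1215,.090]); AX=RS@np.array([-.469,0,.883])
SEAT=np.array([.593,.143,.075])
def tool(tilt,sg=1):
    t=np.radians(tilt); z=RS@np.array([np.sin(t),0,-np.cos(t)]); y=sg*RS[:,1]
    return np.stack([np.cross(y,z),y,z],1)
def go(pos,R,nm=""):
    s=read_state();R0=Ro.from_rotvec(s["orientation"])
    dr=(Ro.from_matrix(R)*R0.inv()).as_rotvec(); dp=(np.array(pos)-s["tool_pos"])*100
    print(nm,"t",round(s["t"],2),"pos",np.round(s["tool_pos"],4),"op",round(s["opening"],4),"f",np.round(s["force"],1),"| dcm",np.round(dp,2),"drot",np.round(dr,3),"deg",round(np.degrees(np.linalg.norm(dr)),1))
E
python3 - <<'E'
from h import *
for sg in(1,-1):
    go(BORE+.16*AX,tool(33,sg),sg)
m=camera_model("wrist");s=read_state();R0=Ro.from_rotvec(s["orientation"]).as_matrix()
print(R0.round(2)); print("cam in tool",R0.T@(-np.array(m["R"]).T@m["t"]-s["tool_pos"]),(np.array(m["R"])@R0).round(2),m["intrinsics"])
E
```

```text
1 t 1.3 pos [0.2565 0.5424 0.2186] op 0.0928 f [-0.3 -0.6  0.5] | dcm [ 23.97 -65.31   1.26] drot [-0.167 -0.553  0.289] deg 37.0
-1 t 1.3 pos [0.2565 0.5424 0.2186] op 0.0928 f [-0.3 -0.6  0.5] | dcm [ 23.97 -65.31   1.26] drot [ 0.785 -0.237 -2.737] deg 163.7
[[-0.9   0.43  0.  ]
 [ 0.43  0.9   0.  ]
 [-0.    0.   -1.  ]]
cam in tool [ 0.07874967  0.00029306 -0.16665358] [[-0.    1.    0.  ]
 [-0.96 -0.   -0.28]
 [-0.28 -0.    0.96]] [[272.77324637   0.         252.72651142]
 [  0.         272.77324637 190.88356729]
 [  0.           0.           1.        ]]
```

{"name": "apply_moves", "arguments": {
  "commands": [1.9, -5.4, 0.5, 0, 0, 0, 9.3, 1.9, -5.4, 0.5, -0.021, -0.07, 0.036, 9.3, 1.9, -5.4, 0.5, -0.021, -0.07, 0.036, 7, 1.9, -5.4, 0.5, -0.021, -0.07, 0.036, 5, 1.9, -5.4, 0.5, -0.021, -0.07, 0.036, 5, 1.9, -5.4, 0, -0.021, -0.07, 0.036, 5, 1.9, -5.4, 0, -0.021, -0.07, 0.036, 5, 1.9, -5.4, 0, -0.021, -0.07, 0.036, 5],
  "squeeze": 20
}}

```text
t: 2.3
tool_pos: [0.4205, 0.1062, 0.2444]
orientation: [0.224, 2.613, -0.063]
force: [-26.1, -13.1, 16.7]
opening: 0.0506
```

```bash
python3 -c "
from h import *
go(BORE+.16*AX,tool(33))"
```

```text
t 2.3 pos [0.4205 0.1062 0.2444] op 0.0506 f [-26.1 -13.1  16.7] | dcm [  7.58 -21.69  -1.32] drot [-0.006 -0.055  0.027] deg 3.5
```

{"name": "apply_moves", "arguments": {
  "commands": [1.9, -5.4, -0.2, 0, -0.03, 0.014, 5, 1.9, -5.4, -0.3, 0, -0.025, 0.013, 5, 1.9, -5.4, -0.4, 0, 0, 0, 5, 1.5, -4.5, -0.4, 0, 0, 0, 5, 0, 0, 0, 0, 0, 0, 5, 0, 0, 0, 0, 0, 0, 5]
}}

```text
t: 3.05
tool_pos: [0.5055, -0.1064, 0.2291]
orientation: [0.198, 2.57, -0.059]
force: [0.1, 0.4, -0.3]
opening: 0.0499
```

```bash
python3 - <<'E'
from h import *
go(BORE+.16*AX,tool(33))
im,d=read_camera("wrist");cv2.imwrite("pics/c.png",im)
m=camera_model("wrist")
pts("wrist",["bore","pin","knob","handle"])
K=np.array(m["intrinsics"])
def px(p):
    c=np.array(m["R"])@p+m["t"];return (K@c/c[2])[:2].round()
print([px(BORE),px(BORE+.004*AX),px(BORE+.038*AX)])
E
```

```text
t 3.05 pos [ 0.5055 -0.1064  0.2291] op 0.0499 f [ 0.1  0.4 -0.3] | dcm [-0.93 -0.43  0.21] drot [-0.001 -0.011  0.009] deg 0.8
wrist bore [([571.0, -117.0, 90.0], 0.58)]
wrist pin [([567.0, -116.0, 93.0], 0.97)]
wrist knob [([674.0, -94.0, 102.0], 0.91)]
wrist handle [([552.0, -118.0, 230.0], 0.97)]
[array([248., 163.]), array([248., 164.]), array([248., 173.])]
```

View pics/c.png

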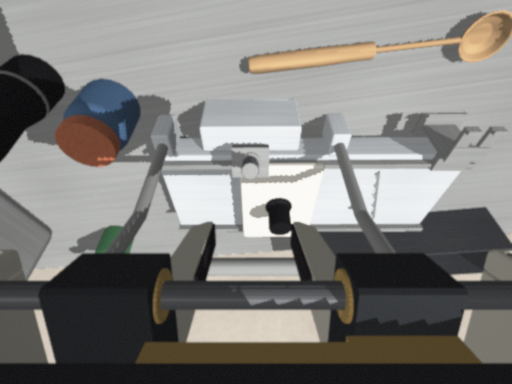

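The pin's head is at (250,165), centred between the lug and the spoon, and it matches the prediction of (248,173). I'll check the lateral offset with the mask against a projected pin model.

```bash
python3 - <<'E'
from h import *
from scipy.optimize import least_squares
im,d=read_camera("wrist");m=camera_model("wrist");K=np.array(m["intrinsics"])
r=cut_out("pin","wrist")[0];M=r["mask"];print(r["conf"],M.sum())
def mom(M):
    y,x=np.nonzero(M);return np.r_[x.mean(),y.mean(),np.sqrt(len(x)),np.percentile(x,[2,98]),np.percentile(y,[2,98])]
a=np.linspace(0,2*np.pi,40)
def ren(B):
    I=np.zeros((384*8,512*8),np.uint8);e1=RS[:,1];e2=np.cross(AX,e1)
    for z0,z1,rad in((0,.004,.012),(.004,.038,.009)):
        P=np.concatenate([B+AX*z+rad*(np.cos(a)[:,None]*e1+np.sin(a)[:,None]*e2) for z in(z0,z1)])
        c=P@np.array(m["R"]).T+m["t"];u=(c@K.T);u=(u[:,:2]/u[:,2:]+.5)*8
        cv2.fillConvexPoly(I,cv2.convexHull(u.astype(np.int32)),255)
    return cv2.resize(I,(512,384),interpolation=cv2.INTER_AREA)>127
o=mom(M);p=mom(ren(BORE));print(o.round(1));print(p.round(1))
for dv in np.eye(3)*.005: print(((mom(ren(BORE+RS@dv))-p)[:2]/5).round(2),"px/mm")
k=M&(d>0);v,u=np.nonzero(k);D=d[k];P=np.stack([(u-K[0,2])/K[0,0]*D,(v-K[1,2])/K[1,1]*D,D],1);W=(P-m["t"])@np.array(m["R"])
print("med in slicer about bore mm",(np.median((W-BORE)@RS,0)*1000).round(1))
I=im.copy();I[ren(BORE)^cv2.erode(ren(BORE).astype(np.uint8),np.ones((3,3))).astype(bool)]=(0,0,255)
cv2.imwrite("pics/d.png",cv2.resize(I[110:220,180:330],None,fx=5,fy=5,interpolation=cv2.INTER_NEAREST))
E
```

```text
0.79 367
[247.9 163.9  19.2 240.  256.  153.  175.7]
[247.  166.   21.1 238.  256.  154.  179. ]
[0.03 0.66] px/mm
[0.88 0.01] px/mm
[-0.02  0.63] px/mm
med in slicer about bore mm [-19.9   1.6  29.5]
```

View pics/d.png

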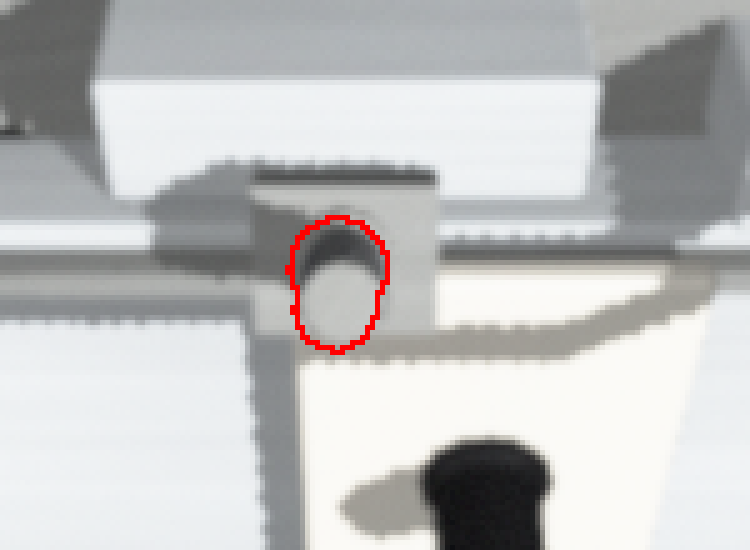

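The overlay fits. The true head sits about +1 mm in y and about 2 mm nearer the robot, so I'll update the bore and approach.

```bash
cat >> h.py <<'E'
BORE=np.array([.5687,-.1200,.090])
def gt(grasp,tilt): return grasp+.019*tool(tilt)[:,2]
E
python3 - <<'E'
from h import *
T=tool(33);g=gt(BORE+.029*AX,33)
go(g-.06*T[:,2],T,"pre");go(g,T,"grasp");print(T[:,2])
E
```

```text
pre t 3.4 pos [ 0.506  -0.1051  0.2296] op 0.0498 f [-0.5  0.5 -0.3] | dcm [ 2.72 -0.97 -7.96] drot [ 0.    -0.01   0.006] deg 0.7
grasp t 3.4 pos [ 0.506  -0.1051  0.2296] op 0.0498 f [-0.5  0.5 -0.3] | dcm [  5.95  -1.44 -12.99] drot [ 0.    -0.01   0.006] deg 0.7
[ 0.53893437 -0.07862202 -0.83867057]
```

{"name": "apply_moves", "arguments": {
  "commands": [0.9, -0.3, -2.6, 0, -0.01, 0.006, 5, 0.9, -0.3, -2.6, 0, 0, 0, 5, 0.9, -0.3, -2.6, 0, 0, 0, 5, 0, 0, 0, 0, 0, 0, 5, 0, 0, 0, 0, 0, 0, 5]
}}

```text
t: 4.03
tool_pos: [0.5349, -0.1112, 0.153]
orientation: [0.177, 2.555, -0.055]
force: [0.6, -1.0, 0.9]
opening: 0.0507
```

```bash
python3 - <<'E'
from h import *
T=tool(33);g=gt(BORE+.029*AX,33)
go(g,T,"grasp")
im,d=read_camera("wrist");pts("wrist",["pin","bore"]);pts("wrist",["pin"],find_in)
cv2.imwrite("pics/e.png",im)
E
```

```text
grasp t 4.03 pos [ 0.5349 -0.1112  0.153 ] op 0.0507 f [ 0.6 -1.   0.9] | dcm [ 3.06 -0.83 -5.33] drot [ 0.002  0.005 -0.006] deg 0.5
wrist pin [([569.0, -121.0, 95.0], 0.73)]
wrist bore [([567.0, -117.0, 92.0], 0.56)]
wrist pin [([552.0, -119.0, 117.0], 0.88), ([490.0, -29.0, 21.0], 0.66)]
```

View pics/e.png

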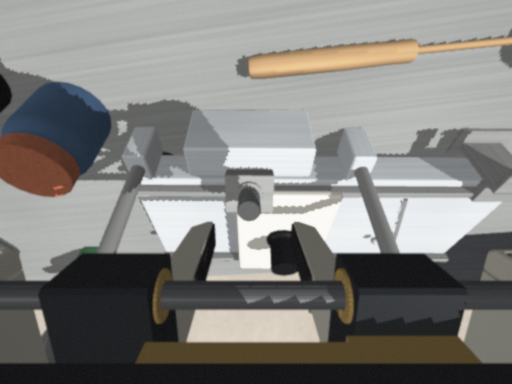

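The pin at (249,200) is centred between the fingers. I'll move in along the tool axis.

{"name": "apply_moves", "arguments": {
  "commands": [0.8, -0.2, -1.4, 0, 0, 0, 5, 0.8, -0.2, -1.4, 0, 0, 0, 5, 0.8, -0.2, -1.4, 0, 0, 0, 5, 0.6, -0.2, -1.0, 0, 0, 0, 5, 0, 0, 0, 0, 0, 0, 5]
}}

```text
t: 4.85
tool_pos: [0.5685, -0.1211, 0.1063]
orientation: [0.176, 2.545, -0.059]
force: [-0.2, 0.1, 0.1]
opening: 0.0501
```

```bash
python3 - <<'E'
from h import *
T=tool(33);go(gt(BORE+.029*AX,33),T,"grasp")
im,d=read_camera("wrist");pts("wrist",["pin"])
cv2.imwrite("pics/f.png",cv2.resize(im[150:300,150:350],None,fx=4,fy=4))
E
```

```text
grasp t 4.85 pos [ 0.5685 -0.1211  0.1063] op 0.0501 f [-0.2  0.1  0.1] | dcm [-0.3   0.16 -0.67] drot [ 0.006  0.015 -0.005] deg 1.0
wrist pin [([570.0, -120.0, 93.0], 0.87), ([495.0, 29.0, 2.0], 0.64)]
```

View pics/f.png

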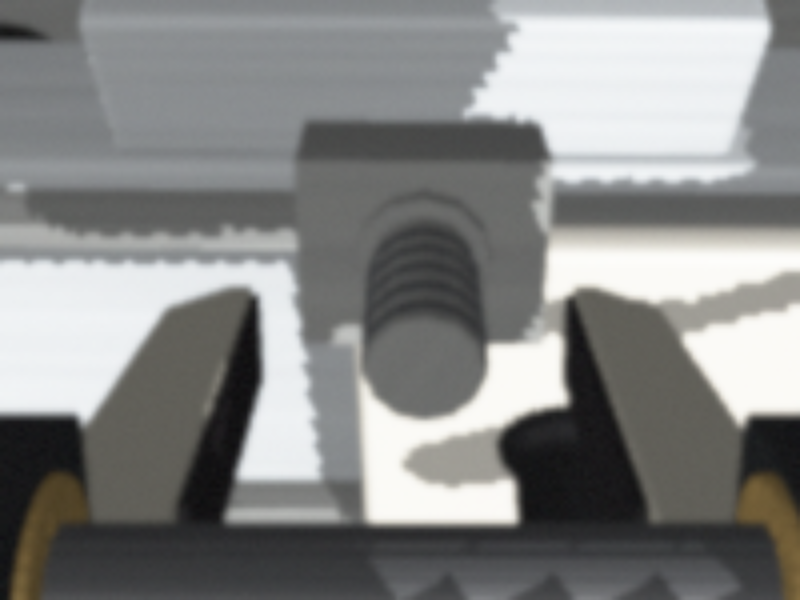

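The pin (col 424) is about 1.7 mm right of the finger middle (413), which agrees with the model. I'll take the last correction and then close gently.

{"name": "apply_moves", "arguments": {
  "commands": [-0.15, 0.08, -0.35, 0.006, 0.015, -0.005, 5, -0.15, 0.08, -0.35, 0, 0, 0, 5, 0, 0, 0, 0, 0, 0, 5]
}}

```text
t: 5.32
tool_pos: [0.5661, -0.1198, 0.1019]
orientation: [0.185, 2.558, -0.056]
force: [0.8, 0.9, -0.5]
opening: 0.05
```

```bash
python3 - <<'E'
from h import *
T=tool(33);go(gt(BORE+.029*AX,33),T,"grasp")
E
```

```text
grasp t 5.33 pos [ 0.5661 -0.1198  0.1019] op 0.05 f [ 0.8  0.9 -0.5] | dcm [-0.06  0.02 -0.23] drot [0.001 0.002 0.   ] deg 0.1
```

{"name": "apply_moves", "arguments": {
  "commands": [0, 0, -0.3, 0, 0, 0, 4, 0, 0, 0, 0, 0, 0, 2.4, 0, 0, 0, 0, 0, 0, 2.0],
  "squeeze": 5
}}

```text
t: 5.7
tool_pos: [0.5661, -0.1198, 0.0989]
orientation: [0.185, 2.557, -0.056]
force: [-0.3, -0.4, 0.1]
opening: 0.0246
```

{"name": "apply_moves", "arguments": {
  "commands": [0, 0, 0, 0, 0, 0, 1.4, 0, 0, 0, 0, 0, 0, 1.4]
}}

```text
t: 5.95
tool_pos: [0.5661, -0.1197, 0.0989]
orientation: [0.185, 2.557, -0.056]
force: [0.3, 0.4, -1.7]
opening: 0.0181
```

{"name": "apply_moves", "arguments": {
  "commands": [0, 0, 0, 0, 0, 0, 1.2, -0.23, 0.034, 0.44, 0, 0, 0, 1.2, -0.23, 0.034, 0.44, 0, 0, 0, 1.2],
  "squeeze": 20
}}

```text
t: 6.32
tool_pos: [0.5612, -0.1188, 0.1078]
orientation: [0.185, 2.558, -0.056]
force: [1.5, 0.5, -0.9]
opening: 0.0178
```

{"name": "apply_moves", "arguments": {
  "commands": [-0.23, 0.034, 0.44, 0, 0, 0, 1.2, -0.23, 0.034, 0.44, 0, 0, 0, 1.2, -0.23, 0.034, 0.44, 0, 0, 0, 1.2, -0.23, 0.034, 0.44, 0, 0, 0, 1.2]
}}

```text
t: 6.82
tool_pos: [0.5511, -0.1174, 0.1268]
orientation: [0.185, 2.558, -0.056]
force: [0.3, 0.0, -1.5]
opening: 0.0178
```

{"name": "apply_moves", "arguments": {
  "commands": [-0.23, 0.034, 0.44, 0, 0, 0, 1.2, -0.23, 0.034, 0.44, 0, 0, 0, 1.2, -0.23, 0.034, 0.44, 0, 0, 0, 1.2, -0.23, 0.034, 0.44, 0, 0, 0, 1.2, 0, 0, 0, 0, 0, 0, 1.2]
}}

```text
t: 7.45
tool_pos: [0.5412, -0.1161, 0.1461]
orientation: [0.185, 2.557, -0.056]
force: [0.0, 0.6, -1.0]
opening: 0.0176
```

The pin is clear after a 53 mm draw. I'll back out from under the handle.

{"name": "apply_moves", "arguments": {
  "commands": [-1.5, 0.2, 2.5, 0, 0, 0, 1.2, -2.5, 0.3, 2.5, 0, 0, 0, 1.2, -3, 0.4, 2, 0, 0, 0, 1.2, -3, 0.4, 1, 0, 0, 0, 1.2, 0, 0, 0, 0, 0, 0, 1.2, 0, 0, 0, 0, 0, 0, 1.2]
}}

```text
t: 8.2
tool_pos: [0.4585, -0.1085, 0.2239]
orientation: [0.186, 2.582, -0.048]
force: [-0.3, 0.7, -1.5]
opening: 0.0174
```

```bash
cat >> h.py <<'E'
TCP0=np.array([.5661,-.1197,.0989]);R0=Ro.from_rotvec([.185,2.557,-.056]).as_matrix()
OFF=R0.T@(BORE-TCP0); AXT=R0.T@AX
def pin():
    s=read_state();R=Ro.from_rotvec(s["orientation"]).as_matrix();return s["tool_pos"]+R@OFF,R@AXT
TILT=5.0
def park(p): return p-tool(TILT)@OFF
E
python3 - <<'E'
from h import *
print("off",OFF,"axis in tool",AXT,"upright axis",tool(TILT)@AXT)
go(park(SEAT+RS@[-.08,0,.03]),tool(TILT),"pre")
go(park(SEAT+RS@[0,0,.0]),tool(TILT),"seat")
E
```

```text
off [2.67936500e-03 8.36759004e-05 8.88110362e-03] axis in tool [-9.05100723e-02 -4.70639216e-04 -9.95719692e-01] upright axis [ 3.27959125e-03 -9.54061592e-04  9.99819151e-01]
pre t 8.2 pos [ 0.4585 -0.1085  0.2239] op 0.0174 f [-0.3  0.7 -1.5] | dcm [  5.72  26.27 -10.98] drot [ 0.063  0.462 -0.001] deg 26.7
seat t 8.2 pos [ 0.4585 -0.1085  0.2239] op 0.0174 f [-0.3  0.7 -1.5] | dcm [ 13.63  25.12 -13.98] drot [ 0.063  0.462 -0.001] deg 26.7
```

{"name": "apply_moves", "arguments": {
  "commands": [0, 4.4, 0, 0, 0, 0, 1.2, 0, 4.4, 0, 0, 0, 0, 1.2, 0, 4.4, 0, 0.015, 0.115, 0, 1.2, 1, 4.4, -1, 0.016, 0.116, 0, 1.2, 1, 4.4, -2, 0.016, 0.116, 0, 1.2, 1.5, 4, -2, 0.016, 0.115, 0, 1.2, 0, 0, 0, 0, 0, 0, 1.2, 0, 0, 0, 0, 0, 0, 1.2]
}}

```text
t: 9.2
tool_pos: [0.503, 0.1593, 0.1648]
orientation: [0.222, 3.068, -0.021]
force: [-0.0, 0.1, -0.2]
opening: 0.0178
```

```bash
python3 - <<'E'
from h import *
go(park(SEAT+RS@[-.08,0,.03]),tool(TILT),"pre")
im,d=read_camera("wrist")
print("pin model",pin())
pts("wrist",["pin","seat","bracket"])
ims,_=read_camera("scene");pts("scene",["pin","seat","bracket"])
it,_=read_camera("top");pts("top",["pin","seat","bracket"])
cv2.imwrite("pics/g.png",im)
E
```

```text
pre t 9.2 pos [0.503  0.1593 0.1648] op 0.0178 f [-0.   0.1 -0.2] | dcm [ 1.27 -0.51 -5.08] drot [ 0.006 -0.022 -0.   ] deg 1.3
pin model (array([0.50025589, 0.15931988, 0.15561851]), array([0.02606573, 0.00488223, 0.99947323]))
wrist pin [([499.0, 162.0, 161.0], 0.93)]
wrist seat [([593.0, 149.0, 82.0], 0.67)]
wrist bracket []
scene pin [([496.0, 155.0, 158.0], 0.4)]
scene seat [([595.0, 142.0, 77.0], 0.63)]
scene bracket [([594.0, 138.0, -1.0], 0.93)]
top pin []
top seat [([592.0, 147.0, 81.0], 0.81), ([675.0, -95.0, 104.0], 0.59)]
top bracket [([596.0, 144.0, 0.0], 0.83)]
```

View pics/g.png

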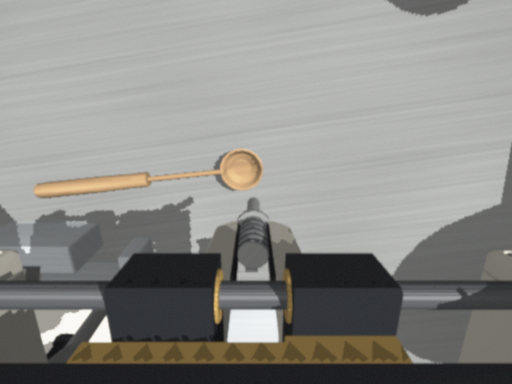

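The pin is held well and upright at (253,235), but the gripper hides the bracket. I'll lift over the slicer's end so the wrist camera sees the bracket from close up.

{"name": "apply_moves", "arguments": {
  "commands": [2, -0.3, 2.5, 0, 0, 0, 1.2, 4, -0.5, 2, 0, 0, 0, 1.2, 5, -0.5, 0, 0, 0, 0, 1.2, 5, -0.5, 0, 0, 0, 0, 1.2, 1, 0, -2, 0.006, -0.022, 0, 1.2, 0, 0, 0, 0, 0, 0, 1.2, 0, 0, 0, 0, 0, 0, 1.2]
}}

```text
t: 10.68
tool_pos: [0.6773, 0.1399, 0.1912]
orientation: [0.222, 3.047, -0.009]
force: [-0.3, -0.1, -0.4]
opening: 0.0173
```

```bash
python3 - <<'E'
from h import *
go(park(SEAT),tool(TILT),"seat")
im,d=read_camera("wrist");m=camera_model("wrist");K=np.array(m["intrinsics"])
pts("wrist",["seat","bracket"])
r=cut_out("bracket","wrist");print([(x["conf"],x["mask"].sum()) for x in r[:2]])
v,u=np.mgrid[:384,:512];P=np.stack([(u-K[0,2])/K[0,0]*d,(v-K[1,2])/K[1,1]*d,d],-1);W=(P-m["t"])@np.array(m["R"])
k=(d>0)&(abs(W[...,2]-.076)<.008)&(abs(W[...,0]-.59)<.05)&(abs(W[...,1]-.143)<.05)
L=(W[k]-SEAT)@RS*1000;print(k.sum(),np.percentile(L,[1,50,99],0).round(1))
def px(l):
    c=m["R"]@(SEAT+RS@(np.array(l)/1000))+m["t"];q=K@c;return q[:2]/q[2]
np.savez("g.npz",im=im,d=d,R=m["R"],t=m["t"],K=K)
out=[[-20,-22,0],[-20,-6.5,0],[0.5,-6.5,0],[7,0,0],[.5,6.5,0],[-20,6.5,0],[-20,22,0],[30,22,0],[30,-22,0]]
c=px([0,0,0]);print(c);f=7;o=np.array([int(c[0])-50,int(c[1])-40])
C=cv2.resize(im[o[1]:o[1]+80,o[0]:o[0]+100],None,fx=f,fy=f,interpolation=cv2.INTER_CUBIC)
cv2.polylines(C,[(((np.array([px(l) for l in out])-o)+.5)*f).astype(int)],True,(0,0,255),1)
cv2.imwrite("pics/h.png",C)
E
```

```text
seat t 10.68 pos [0.6773 0.1399 0.1912] op 0.0173 f [-0.3 -0.1 -0.4] | dcm [ -8.24   0.27 -10.71] drot [-0.    -0.     0.001] deg 0.0
wrist seat [([593.0, 146.0, 77.0], 0.76), ([669.0, -25.0, 5.0], 0.4)]
wrist bracket [([592.0, 142.0, -2.0], 0.95)]
[(0.66, np.int64(3247)), (0.22, np.int64(12054))]
2131 [[-21.2 -21.3  -1.4]
 [  6.7  -0.2   0.4]
 [ 28.5  21.9   6.1]]
[243.04327603  94.54816905]
```

View pics/h.png

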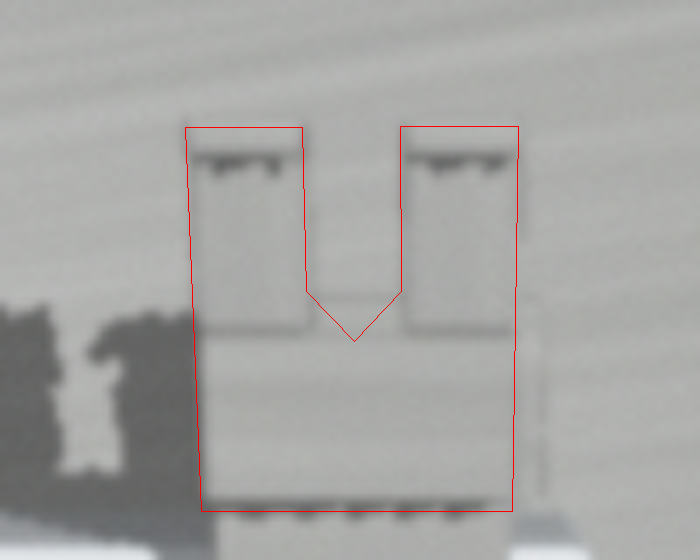

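The overlay of the bracket model fits with a shift of about +0.6 mm in y and -1 mm in x. I'll go back in front of the notch.

{"name": "apply_moves", "arguments": {
  "commands": [-5, 0.8, 0, 0, 0, 0, 1.2, -5, 0.8, 0, 0, 0, 0, 1.2, -5, 0.8, 0, 0, 0, 0, 1.2, -2, 0.3, -1, 0, 0, 0, 1.2, 0, 0, -4, 0, 0, 0, 1.2, 0, 0, -3, 0, 0, 0, 1.2, 0, 0, 0, 0, 0, 0, 1.2, 0, 0, 0, 0, 0, 0, 1.2]
}}

```text
t: 11.88
tool_pos: [0.503, 0.1695, 0.1165]
orientation: [0.217, 3.035, -0.003]
force: [0.8, -0.1, -0.7]
opening: 0.0175
```

```bash
cat >> h.py <<'E'
SEAT=np.array([.5921,.1437,.075])
E
python3 - <<'E'
from h import *
T=tool(TILT);go(park(SEAT+RS@[-.05,0,.013]),T,"pre");go(park(SEAT+[0,0,.013]),T,"above")
E
```

```text
pre t 11.88 pos [0.503  0.1695 0.1165] op 0.0175 f [ 0.8 -0.1 -0.7] | dcm [ 4.15 -1.89 -1.94] drot [-0.004  0.012 -0.002] deg 0.7
above t 11.88 pos [0.503  0.1695 0.1165] op 0.0175 f [ 0.8 -0.1 -0.7] | dcm [ 9.09 -2.62 -1.94] drot [-0.004  0.012 -0.002] deg 0.7
```

{"name": "apply_moves", "arguments": {
  "commands": [1.4, -1.0, -0.6, -0.004, 0.012, -0.002, 1.2, 1.4, -0.9, -0.6, 0, 0, 0, 1.2, 1.1, 0, -0.6, 0, 0, 0, 1.2, 0, 0, 0, 0, 0, 0, 1.2, 0, 0, 0, 0, 0, 0, 1.2]
}}

```text
t: 12.5
tool_pos: [0.547, 0.1508, 0.1035]
orientation: [0.221, 3.04, -0.006]
force: [-0.8, 1.4, -1.0]
opening: 0.0176
```

```bash
python3 - <<'E'
from h import *
T=tool(TILT);go(park(SEAT+RS@[-.05,0,.013]),T,"pre");go(park(SEAT+[0,0,.013]),T,"above")
print(pin())
im,_=read_camera("scene");m=camera_model("scene");K=np.array(m["intrinsics"])
c=K@(m["R"]@SEAT+m["t"]);c=(c[:2]/c[2]).astype(int)
cv2.imwrite("pics/i.png",cv2.resize(im[c[1]-50:c[1]+40,c[0]-60:c[0]+60],None,fx=6,fy=6,interpolation=cv2.INTER_CUBIC))
E
```

```text
pre t 12.5 pos [0.547  0.1508 0.1035] op 0.0176 f [-0.8  1.4 -1. ] | dcm [-0.25 -0.03 -0.64] drot [-0.002  0.007 -0.   ] deg 0.4
above t 12.5 pos [0.547  0.1508 0.1035] op 0.0176 f [-0.8  1.4 -1. ] | dcm [ 4.7  -0.75 -0.64] drot [-0.002  0.007 -0.   ] deg 0.4
(array([0.54520004, 0.15118463, 0.09441237]), array([-0.00365593, -0.00268313,  0.9998147 ]))
```

View pics/i.png

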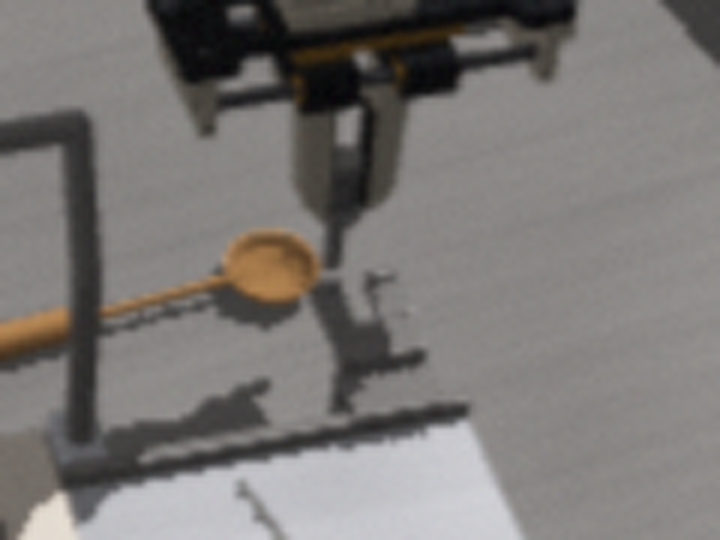

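The scene view shows the pin hanging upright between the fingers, in front of the notch and well above the spoon. I'll bring it in level.

{"name": "apply_moves", "arguments": {
  "commands": [0.8, -0.13, -0.3, -0.002, 0.007, 0, 1.2, 0.8, -0.13, 0, 0, 0, 0, 1.2, 0.8, -0.13, 0, 0, 0, 0, 1.2]
}}

```text
t: 12.92
tool_pos: [0.5718, 0.1473, 0.1006]
orientation: [0.219, 3.047, -0.01]
force: [0.2, 0.5, -1.6]
opening: 0.0175
```

{"name": "apply_moves", "arguments": {
  "commands": [0.8, -0.13, 0, 0, 0, 0, 1.2, 0.8, -0.13, 0, 0, 0, 0, 1.2, 0.6, -0.1, 0, 0, 0, 0, 1.2, 0, 0, 0, 0, 0, 0, 1.2, 0, 0, 0, 0, 0, 0, 1.2]
}}

```text
t: 13.55
tool_pos: [0.5961, 0.1431, 0.1003]
orientation: [0.22, 3.047, -0.01]
force: [0.2, 0.3, -1.3]
opening: 0.0177
```

```bash
python3 - <<'E'
from h import *
T=tool(TILT);go(park(SEAT+[0,0,.0]),T,"seat");print(pin())
E
```

```text
seat t 13.55 pos [0.5961 0.1431 0.1003] op 0.0177 f [ 0.2  0.3 -1.3] | dcm [-0.21  0.02 -1.62] drot [ 0.    -0.    -0.001] deg 0.0
(array([0.59421083, 0.14346195, 0.09124302]), array([ 3.77625784e-03, -6.07856371e-04,  9.99817669e-01]))
```

No contact force. Now I'll correct x and lower slowly.

{"name": "apply_moves", "arguments": {
  "commands": [-0.2, 0.02, -0.3, 0, 0, 0, 1.2, 0, 0, -0.4, 0, 0, 0, 1.2, 0, 0, -0.4, 0, 0, 0, 1.2, 0, 0, 0, 0, 0, 0, 1.2]
}}

```text
t: 14.05
tool_pos: [0.5931, 0.1435, 0.0882]
orientation: [0.22, 3.048, -0.01]
force: [-0.0, 0.3, -0.7]
opening: 0.0172
```

{"name": "apply_moves", "arguments": {
  "commands": [0, 0, -0.2, 0, 0, 0, 1.2, 0, 0, -0.15, 0, 0, 0, 1.2, 0, 0, 0, 0, 0, 0, 1.2]
}}

```text
t: 14.42
tool_pos: [0.5932, 0.1436, 0.0846]
orientation: [0.219, 3.048, -0.01]
force: [-0.0, -0.1, -0.8]
opening: 0.0177
```

{"name": "apply_moves", "arguments": {
  "commands": [0, 0, -0.1, 0, 0, 0, 1.2, 0, 0, 0, 0, 0, 0, 1.2]
}}

```text
t: 14.68
tool_pos: [0.5935, 0.1436, 0.084]
orientation: [0.219, 3.047, -0.01]
force: [0.2, 0.5, -1.3]
opening: 0.0176
```

{"name": "apply_moves", "arguments": {
  "commands": [0, 0, -0.1, 0, 0, 0, 1.2, 0, 0, 0, 0, 0, 0, 1.2]
}}

```text
t: 14.92
tool_pos: [0.594, 0.1436, 0.0841]
orientation: [0.219, 3.046, -0.01]
force: [0.5, 0.7, -1.2]
opening: 0.0177
```

{"name": "apply_moves", "arguments": {
  "commands": [0, 0, -0.15, 0, 0, 0, 1.2, 0, 0, 0, 0, 0, 0, 1.2]
}}

```text
t: 15.18
tool_pos: [0.5945, 0.1437, 0.084]
orientation: [0.219, 3.045, -0.009]
force: [-0.2, -0.9, -1.8]
opening: 0.0177
```

```bash
python3 - <<'E'
from h import *
T=tool(TILT);go(park(SEAT),T,"seat");print(pin())
for i in range(2):
    s=read_state();print(s["force"].round(2),s["wrist_torque"].round(2),s["tool_pos"].round(4),s["q"].round(4),s["dq"].round(3))
    iw,_=read_camera("wrist")
im,_=read_camera("scene");m=camera_model("scene");K=np.array(m["intrinsics"])
c=K@(m["R"]@SEAT+m["t"]);c=(c[:2]/c[2]).astype(int)
A=cv2.resize(im[c[1]-30:c[1]+20,c[0]-30:c[0]+30],(600,500),interpolation=cv2.INTER_CUBIC)
B=cv2.resize(iw[130:290,160:340],(0,0),fx=1.11,fy=3.125) if 0 else cv2.resize(iw[150:310,220:284],(200,500),interpolation=cv2.INTER_CUBIC)
cv2.imwrite("pics/j.png",np.hstack([A,B]))
E
```

```text
seat t 15.18 pos [0.5945 0.1437 0.084 ] op 0.0177 f [-0.2 -0.9 -1.8] | dcm [-0.05 -0.04  0.01] drot [ 0.     0.002 -0.001] deg 0.1
(array([0.59266009, 0.14408733, 0.07493472]), array([ 1.29775118e-03, -8.91973632e-04,  9.99823745e-01]))
[-0.22 -0.89 -1.78] [ 0.08  0.08 -0.05] [0.5945 0.1437 0.084 ] [ 0.1703  0.1831  1.6851 -0.0294  1.1886 -1.2469] [-0.    -0.003 -0.001 -0.     0.005  0.   ]
[ 0.24 -0.06  1.54] [ 0.01 -0.1  -0.03] [0.5945 0.1437 0.0839] [ 0.1703  0.1831  1.6852 -0.0295  1.1884 -1.2469] [ 0.002  0.002  0.002  0.002 -0.005  0.001]
```

View pics/j.png

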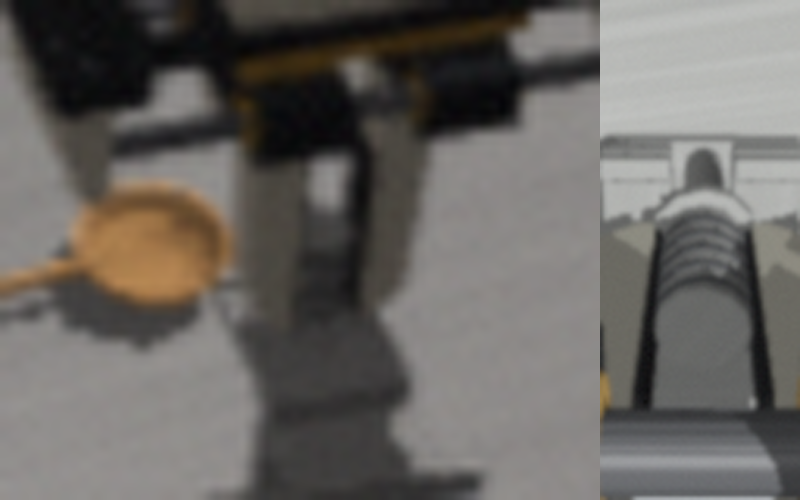

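The wrist crop shows the shaft in the notch and the collar over the plate between the lips. The height also agrees with the seat. I'll release gently.

{"name": "apply_moves", "arguments": {
  "commands": [0, 0, 0, 0, 0, 0, 1.6, 0, 0, 0, 0, 0, 0, 1.9, 0, 0, 0, 0, 0, 0, 2.4, 0, 0, 0, 0, 0, 0, 3.2, 0, 0, 0, 0, 0, 0, 4.0],
  "squeeze": 3
}}

```text
t: 15.95
tool_pos: [0.5941, 0.1436, 0.0831]
orientation: [0.219, 3.046, -0.01]
force: [0.1, 0.3, 0.3]
opening: 0.0373
```

```bash
python3 - <<'E'
from h import *
go(park(SEAT),tool(TILT),"seat")
im,_=read_camera("wrist");pts("wrist",["pin"])
cv2.imwrite("pics/k.png",cv2.resize(im[130:300,150:360],None,fx=3,fy=3,interpolation=cv2.INTER_CUBIC))
E
```

```text
seat t 15.95 pos [0.5941 0.1436 0.0831] op 0.0373 f [0.1 0.3 0.3] | dcm [-0.02 -0.03  0.1 ] drot [ 0.     0.001 -0.001] deg 0.1
wrist pin [([593.0, 143.0, 77.0], 0.79)]
```

View pics/k.png

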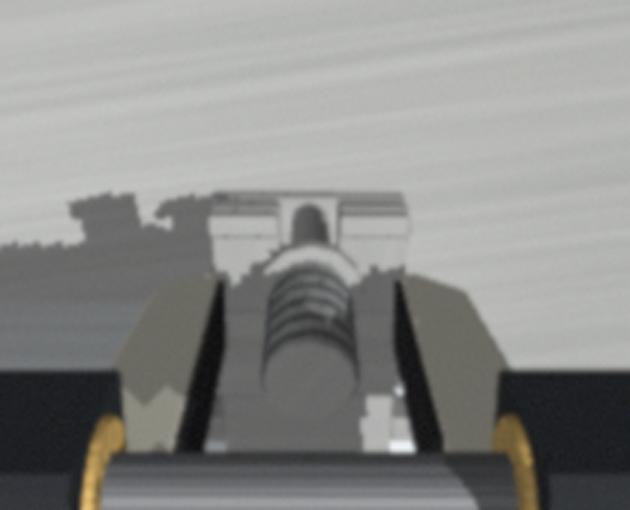

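The pin hangs upright and free between the open fingers. I'll rise straight up, then go over to the knob.

{"name": "apply_moves", "arguments": {
  "commands": [0, 0, 1, 0, 0, 0, 4, 0, 0, 3, 0, 0, 0, 4, 0, 0, 5, 0, 0, 0, 6, 2, 0, 5, 0, 0, 0, 6, 5, 0, 1, 0, 0.08, 0, 6, 4, -4, 0, 0, 0, 0, 6, 0, -5, 0, 0, 0, 0, 6, 0, -5, 0, 0, 0, 0, 6]
}}

```text
t: 17.05
tool_pos: [0.7022, 0.0045, 0.2423]
orientation: [0.212, 3.121, -0.016]
force: [0.3, -1.1, 0.2]
opening: 0.0601
```

```bash
cat >> h.py <<'E'
KN=np.array([.674,-.095,.086])
E
python3 - <<'E'
from h import *
go(KN+[0,0,.06],tool(0),"above knob")
E
```

```text
above knob t 17.05 pos [0.7022 0.0045 0.2423] op 0.0601 f [ 0.3 -1.1  0.2] | dcm [-2.82 -9.95 -9.63] drot [ 0.011  0.013 -0.009] deg 1.1
```

{"name": "apply_moves", "arguments": {
  "commands": [-1.4, -5, 0, 0.011, 0.013, -0.009, 6, -1.4, -5, -2, 0, 0, 0, 6, 0, 0, -4, 0, 0, 0, 6, 0, 0, 0, 0, 0, 0, 6, 0, 0, 0, 0, 0, 0, 6]
}}

```text
t: 17.68
tool_pos: [0.6745, -0.1038, 0.1874]
orientation: [0.235, 3.127, -0.003]
force: [0.9, 0.1, -0.2]
opening: 0.0599
```

```bash
python3 - <<'E'
from h import *
im,_=read_camera("wrist");pts("wrist",["knob","pin"])
go(KN,tool(0),"knob")
for c in("scene","top"):
    read_camera(c);pts(c,["pin","knob"])
E
```

```text
wrist knob [([671.0, -94.0, 100.0], 0.85)]
wrist pin [([594.0, 145.0, 77.0], 0.9)]
knob t 17.82 pos [ 0.6746 -0.1033  0.1869] op 0.0598 f [ 0.   0.4 -0. ] | dcm [ -0.06   0.83 -10.09] drot [0.002 0.006 0.004] deg 0.4
scene pin [([590.0, 142.0, 75.0], 0.64)]
scene knob [([674.0, -96.0, 101.0], 0.73)]
top pin []
top knob [([673.0, -96.0, 103.0], 0.7)]
```

{"name": "apply_moves", "arguments": {
  "commands": [0, 0.8, -2, 0, 0, 0, 6, 0, 0, -3, 0, 0, 0, 6, 0, 0, -3, 0, 0, 0, 6, 0, 0, -2, 0, 0, 0, 6, 0, 0, 0, 0, 0, 0, 6]
}}

```text
t: 18.75
tool_pos: [0.6718, -0.0926, 0.0774]
orientation: [0.234, 3.132, -0.001]
force: [-0.2, -0.5, 0.2]
opening: 0.0603
```

```bash
python3 - <<'E'
from h import *
go(KN,tool(0),"knob")
E
```

```text
knob t 18.75 pos [ 0.6718 -0.0926  0.0774] op 0.0603 f [-0.2 -0.5  0.2] | dcm [ 0.22 -0.24  0.86] drot [0.001 0.001 0.004] deg 0.2
```

{"name": "apply_moves", "arguments": {
  "commands": [0.2, -0.2, 0.8, 0, 0, 0, 6, 0, 0, 0, 0, 0, 0, 4.5, 0, 0, 0, 0, 0, 0, 2.8, 0, 0, 0, 0, 0, 0, 2.8],
  "squeeze": 8
}}

```text
t: 19.25
tool_pos: [0.6767, -0.0953, 0.0905]
orientation: [0.233, 3.126, -0.002]
force: [-0.7, 1.2, 0.1]
opening: 0.0349
```

{"name": "apply_moves", "arguments": {
  "commands": [0, 0, 0, 0, 0, 0, 2.6, 0, 0, 0, 0, 0, 0, 2.6],
  "squeeze": 25
}}

```text
t: 19.5
tool_pos: [0.6768, -0.0949, 0.0906]
orientation: [0.233, 3.126, -0.002]
force: [0.3, 0.1, -0.3]
opening: 0.0317
```

{"name": "apply_moves", "arguments": {
  "commands": [0.07, 0.5, 0, 0, 0, 0, 2.6, 0.14, 0.99, 0, 0, 0, 0, 2.6, 0.14, 0.99, 0, 0, 0, 0, 2.6, 0.14, 0.99, 0, 0, 0, 0, 2.6]
}}

```text
t: 20.0
tool_pos: [0.6819, -0.06, 0.0906]
orientation: [0.235, 3.125, -0.005]
force: [0.7, -3.2, -0.7]
opening: 0.0314
```

{"name": "apply_moves", "arguments": {
  "commands": [0.14, 0.99, 0, 0, 0, 0, 2.6, 0.14, 0.99, 0, 0, 0, 0, 2.6, 0.14, 0.99, 0, 0, 0, 0, 2.6]
}}

```text
t: 20.38
tool_pos: [0.6867, -0.0277, 0.0906]
orientation: [0.234, 3.124, -0.005]
force: [1.7, -2.6, -1.2]
opening: 0.0317
```

{"name": "apply_moves", "arguments": {
  "commands": [0.1, 0.7, 0, 0, 0, 0, 2.6, 0.1, 0.7, 0, 0, 0, 0, 2.6, 0.1, 0.7, 0, 0, 0, 0, 2.6, 0, 0, 0, 0, 0, 0, 2.6]
}}

```text
t: 20.88
tool_pos: [0.6899, -0.006, 0.0906]
orientation: [0.234, 3.124, -0.009]
force: [2.9, 0.5, -0.5]
opening: 0.0313
```

{"name": "apply_moves", "arguments": {
  "commands": [0.03, 0.3, 0, 0, 0, 0, 2.6, 0, 0, 0, 0, 0, 0, 2.6]
}}

```text
t: 21.12
tool_pos: [0.6899, -0.006, 0.0906]
orientation: [0.236, 3.125, -0.015]
force: [1.2, 1.7, -0.4]
opening: 0.0315
```

At the end stop after 90 mm of travel. I'll let go and rise.

{"name": "apply_moves", "arguments": {
  "commands": [0, 0, 0, 0, 0, 0, 3.6, 0, 0, 0, 0, 0, 0, 5, 0, 0, 0, 0, 0, 0, 6, 0, 0, 2, 0, 0, 0, 6, 0, 0, 4, 0, 0, 0, 6, 0, 0, 5, 0, 0, 0, 6, 0, 0, 4, 0, 0, 0, 6, 0, 0, 0, 0, 0, 0, 6]
}}

```text
t: 22.12
tool_pos: [0.6885, -0.0042, 0.2516]
orientation: [0.234, 3.123, -0.013]
force: [0.0, -0.2, 1.6]
opening: 0.06
```

```bash
python3 - <<'E'
from h import *
s=read_state();print(s["t"],s["tool_pos"],s["force"])
ims=[]
for c in("scene","top","wrist"):
    im,_=read_camera(c);ims.append(im);pts(c,["pin","knob","seat","spoon","mill","spice_pot","bowl"] if c!="wrist" else ["pin","knob","seat"])
A=cv2.resize(ims[0][130:330,130:380],(500,400));B=cv2.resize(ims[2][20:280,100:512],(500,0) if 0 else (500,316))
cv2.imwrite("pics/l.png",cv2.resize(np.vstack([A,B[:196]]),(500,596)))
E
```

```text
22.125 [ 0.68848904 -0.00421992  0.25161551] [ 0.00879799 -0.21447846  1.62106376]
scene pin [([592.0, 141.0, 77.0], 0.57)]
scene knob [([691.0, -7.0, 102.0], 0.84)]
scene seat [([594.0, 139.0, 75.0], 0.8)]
scene spoon [([500.0, 32.0, -4.0], 0.84)]
scene mill [([474.0, -367.0, -2.0], 0.57), ([504.0, 28.0, -2.0], 0.4)]
scene spice_pot [([516.0, -298.0, 2.0], 0.59)]
scene bowl [([273.0, 413.0, 2.0], 0.59)]
top pin [([589.0, 146.0, 77.0], 0.56)]
top knob [([687.0, -7.0, 104.0], 0.6)]
top seat [([590.0, 147.0, 78.0], 0.69)]
top spoon [([668.0, -19.0, 2.0], 0.51)]
top mill [([472.0, -369.0, 0.0], 0.92), ([592.0, 144.0, 1.0], 0.7)]
top spice_pot [([518.0, -298.0, 1.0], 0.61), ([570.0, -120.0, 97.0], 0.27)]
top bowl [([277.0, 411.0, 3.0], 0.73)]
wrist pin [([592.0, 144.0, 76.0], 0.65)]
wrist knob [([687.0, -10.0, 101.0], 0.82), ([554.0, -118.0, 231.0], 0.33)]
wrist seat [([592.0, 149.0, 77.0], 0.89)]
```

View pics/l.png

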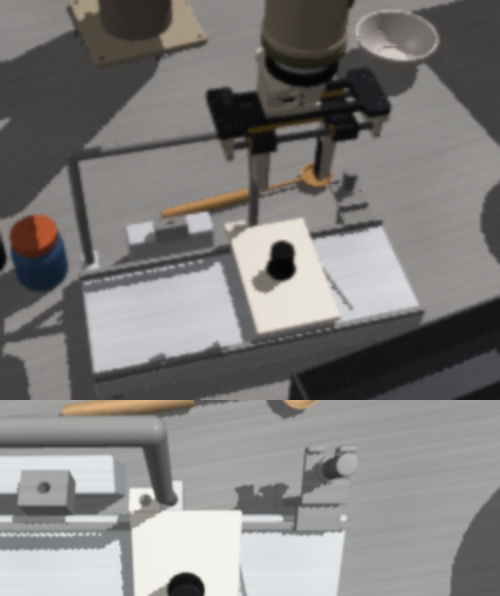

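The pin hangs in the bracket notch, the bore is empty, the guard is over at the bracket end, and the gripper is clear. I'm handing the job in.

```bash
python3 -c "
from h import *
print(close_job())"
```

```text
the job is handed in; nothing more can be done
None
```

The job is done and handed in at about 23 s of the 54 s allowed.

- **Pin drawn:** I drew the pin 53 mm along its bore, with about 1.5 N side force at most. It then came out from under the handle.
- **Pin parked:** I brought it in level above the lips and lowered it into the notch. The fingers opened around it without moving it.
- **Guard closed:** I slid the guard by its knob 90 mm along the slicer's +y. A further push gave no motion, so it is at the end stop. I then let go and rose clear.

**Last checks:**
- All three cameras place the pin's origin within about 5 mm of the seat, and the picture shows it standing in the notch with the bore empty.
- The scene and top cameras put the knob 87–90 mm along. The wrist camera put it 84–86 mm along, within its stated accuracy.
- The spice pot, mill and bowl are within 4 mm of where they started. For the spoon, the scene camera shows about 5 mm of difference, close to detection accuracy. The top camera's final spoon report was a misdetection, so only the scene camera confirms it.

**Checks that were less clear:**
- While lowering the pin, no contact force stood out from the roughly 1.5 N noise. I judged it seated because it stopped going down at the predicted height.
- There was no direct sensing of the guard's click. I rely on the travel reached and the stop.

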